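# Pick the red-lever valve for the pool pump out of the fittings crate

## Task

For the pool pump's repair, take the small brass valve with the red lever out of the blue crate of mixed fittings and lay it in the large empty bay of the grey service tray, lever on top and lined up with the tray's long side. Set it down, do not drop it, and leave the look-alike with the yellow lever lying where it is.

Things in the scene. Friction and masses are not known exactly. Their poses are not given: they have to be found in the camera images.
- valve_red: Brass valve with a red lever, lying lever up on the crate's floor at any yaw. Origin: centre of the underside; x along the pipe, z up. Middle: a flat-sided block 30 (x) by 28 (y) by 28 high, to be pinched along y. Round ends, 25 across, make it 64 long in x. The lever, 52 (x) by 14 (y), is fixed over the block, 35 to 41 above the underside. Loose, 0.11 to 0.23 kg.
- valve_yellow: A look-alike bystander in the same crate: the same valve, same sizes and frame, but with a yellow lever. It must be left lying where it is.
- crate: Blue crate fixed on the table, left or right of the middle (tray on the other side), 260 (x) by 380 (y) by 60 high, walls and floor 5 thick. Origin: centre of the underside, z up. Six fittings lie on its floor in 2 rows of 3, about 110 apart, in any order: two valves, grey tee, copper elbow, steel nipple, black ring nut, none over 41 high or 40 from its centre; flat washers between.
- bay (a point): Centre of the floor of the grey tray's large empty bay, 4 above the table; z up, x along the tray's long side. Tray fixed on the table, 260 (x) by 160 (y), walls 4 thick and 20 high. The bay is 170 (x) by 152 (y) inside; a wall on its +x side parts it from a small bay that holds a black gasket and a white plug.
Not all that is in view belongs to the job. Leave any pink or purple look-alike of the valve_red alone.

How it is judged:
By the outcome, as a careful person would: the job done as asked, in the order asked, and still so for the second after the job is handed in, with the robot touching nothing.
It also fails if it takes over 48 s, if anything falls off the work surface, if the arm or the gripper's body presses on something with over 40 N, if the wrist force passes 120 N, or if a joint passes its speed limit or range.

## Robot

A 7-joint arm with a two-finger parallel gripper is mounted at the origin on the work surface. World frame = base frame: x ahead of the robot, y to its left, z up, the work surface at z = 0. Lengths are in m, angles in rad, forces in N, time in s.
With the tool pointing down it reaches from about 0.4 to 0.85 m from the base axis. Payload 10.4 kg.
Tool frame: the origin (TCP) lies between the finger pads; the fingertips stand 14 mm ahead of it and the grasp point (between the pads) lies 5 mm behind it; x points along the fingers, y is the direction in which the jaws open and shut, and the axes are right-handed (so a half turn about x gives the same grasp; the last joint's range is limited). The gripper opens to 85 mm and grips with 20 to 120 N. Pads are 22 mm wide; open, the fingers measure 114 mm over their backs; the gripper's body (76 mm by 85 mm) begins 54 mm behind the grasp point. The pads swing forward as they close: fully open they stand 13 mm farther back than shut.
Start: joints at [-1.304, 0.332, -0.065, 1.46, 0.022, 1.35, -0.088], TCP at [0.179, 0.599, 0.245] pointing down, gripper open.
Joint ranges: [-2.6, 2.6], [-0.5, 2.12], [-1.47, 1.34], [0.16, 2.42], [-1.27, 4.41], [0.06, 2.06], [-2.6, 2.6]. Speed limits (rad/s): [2.22, 2.22, 2.79, 2.79, 3.14, 3.14, 3.14].

## Interface

Orientations are given as a rotation vector (axis times angle).
In Python, from cell import env, eyes, order gives the robot as it stands. The module is installed in compiled form; this text tells all that it offers.
- The arm moves only by the shell command python3 -m handwheel 'ROWS'. ROWS is JSON, a list that holds one entry, the list of rows, each a list of 5 numbers: the opening, from -1 (shut) to 1 (fully open), so that 0 is half open, then the shift along the tool's x, y, z each as a share of 100 mm, from -1 to 1, then the turn about the tool's x as a share of 2 rad, from -1 to 1. A call has 1 to 20 rows; each row shifts and turns the commanded pose from where the row before left it, along the tool's axes as they then stand; what a row does not reach is not made up. A row lasts 1/12 s, in which the tool goes at most 41.7 mm and 7.16 degrees, less where a joint would pass 70% of its speed; a pose out of reach is approached as far as the arm can. A call with a number of a shift or a turn outside -1 to 1 is refused whole. A call with a gripper value outside its range is refused whole. The fingers move at their own pace and stop on an object; the grip force is fixed at half the most. Time passes only in rows, so rows that do not move let the fingers close. It gives the time, the measured TCP pose, the force and the opening at its end, in the units of the state.
- env.sense(): the state, without advancing time (a new reading comes with each control period).
- eyes.grab_frame(name): name is "scene" or "top" or "wrist"; returns a dict with "pixels" (480x640x3 uint8, red, green, blue), "z_map" (480x640 float32, m along the optical axis (not along the pixel's ray), 0 where there is no reading), "K" (3x3 intrinsics, pixels), "R" (3x3) and "t" (3): a world point X has camera coordinates R X + t. Camera axes: x right, y down, z forward; pixel columns grow to the right and rows downward; lengths in m; the calibration is good to about 2 mm. The wrist camera is an equidistant fisheye: a pixel r from the principal point sees the ray r / f radians off the axis. A picture is of the moment at which its call begins.
- order.job_done(): hands the job in, once; it reports no verdict.
The state is a dict: "time_s": time; "q": joint angles; "dq": joint speeds; "effort": joint torques, N m; "ee_pos": TCP position; "eef_rot": TCP orientation; "wrist_force": force on the tool from outside, world axes, zero at the start; "moment": the same for the moment, N m; "gripper_width": finger opening in m.
Only numpy, scipy, OpenCV 4.12 (cv2) and the standard library are available. Lean on these libraries where they do the work, as an engineer would, in place of code of your own. Each camera call takes 0.05 s, during which the arm holds its last target. There are 200 camera calls.

## Working session

There is one attempt and no reset: what is moved stays moved. The work goes in short steps, Python scripts to look and compute and a shell command to move; the robot and the scene stay as the last step left them, time stands still between calls to the robot, and variables do not carry over. Pictures are saved under pics/ and viewed, about 8 in all and at most 12, crops included, and the job is handed in when it is done.

```bash
mkdir -p pics; cat > h.py <<'E'
import numpy as np, cv2
from cell import env, eyes, order
def grab(n,save=None):
    f=eyes.grab_frame(n)
    np.savez(f'{save or n}.npz',**{k:np.array(v) for k,v in f.items()})
    if save: cv2.imwrite(f'pics/{save}.png',cv2.cvtColor(f['pixels'],cv2.COLOR_RGB2BGR))
    return f
def w(f,u,v,z=None):
    "world point of pixel; from depth, or on plane height z (pinhole)"
    K,R,t=f['K'],f['R'],f['t']
    r=np.linalg.solve(K,[u,v,1.])
    c=-R.T@t; d=R.T@r
    s=f['z_map'][int(round(v)),int(round(u))] if z is None else (z-c[2])/d[2]
    return c+s*d
E
python3 - <<'E'
from h import *
s=env.sense()
for k,v in s.items(): print(k,np.round(v,4))
from scipy.spatial.transform import Rotation as Ro
print(Ro.from_rotvec(s['eef_rot']).as_matrix().round(3))
f=grab('top','top1')
print(f['K'],(-f['R'].T@f['t']))
E
```

```text
time_s 0.0
q [-1.3036  0.3329 -0.0647  1.461   0.0216  1.3499 -0.0885]
dq [-0.0019  0.0009  0.0008  0.0016 -0.0017 -0.0004 -0.002 ]
effort [-4.00000e-04 -6.25424e+01  4.86000e-02 -3.91626e+01  1.60000e-02
  9.50000e-03 -0.00000e+00]
ee_pos [0.1785 0.5986 0.2445]
eef_rot [ 0.2263  1.5589 -0.2286]
wrist_force [-0.0465  0.095  -1.1196]
moment [ 0.0016 -0.0375  0.0003]
gripper_width 0.0856
[[-0.     0.286  0.958]
 [-0.001  0.958 -0.286]
 [-1.    -0.001  0.   ]]
[[446.48856642   0.         313.13568928]
 [  0.         446.48856642 234.83190842]
 [  0.           0.           1.        ]] [0.41193071 0.00896491 0.80580614]
```

View pics/top1.png

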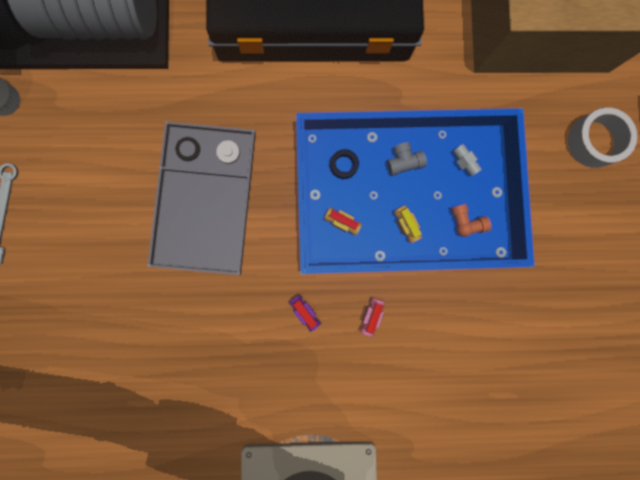

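The top view shows four candidates: brass with a red lever at (343,221), brass with a yellow lever at (409,224), a pink body at (373,317) and a purple body at (305,313). Only (343,221) is a brass valve with a red lever inside the crate. I'll confirm that in an enlarged crop and measure it.

```bash
python3 - <<'E'
from h import *
f=dict(np.load('top1.npz'))
p=f['pixels']
c=cv2.resize(p[180:340,280:440],None,fx=3.7,fy=3.7,interpolation=cv2.INTER_CUBIC)
cv2.imwrite('pics/crop1.png',cv2.cvtColor(c,cv2.COLOR_RGB2BGR))
i=p.astype(int); m=(i[...,0]>110)&(i[...,1]<70)&(i[...,2]<80)
m[:,:300]=0;m[:195]=0;m[255:]=0;m[:,390:]=0
ys,xs=np.nonzero(m); print('n',len(xs),'px',xs.mean(),ys.mean())
P=np.array([w(f,x,y,.046)[:2] for x,y in zip(xs,ys)])
c=P.mean(0); r=cv2.minAreaRect((P*1000).astype(np.float32)); print('lever',c,r)
ev,V=np.linalg.eigh(np.cov(P.T)); print('axis deg',np.degrees(np.arctan2(V[1,1],V[0,1]))%180)
print('depth pt',w(f,xs.mean(),ys.mean()), 'floor',w(f,375,240),'table',w(f,340,300))
# tray corners px (rim z=.02)
for u,v in [(166,124),(254,131),(240,273),(150,266),(160,167),(248,178)]: print('tray',(u,v),w(f,u,v,.02).round(4))
for u,v in [(297,114),(523,110),(532,265),(301,272)]: print('crate',(u,v),w(f,u,v,.06).round(4), w(f,u,v).round(3))
E
```

```text
n 199 px 343.4070351758794 219.39195979899498
lever [ 0.50061564 -0.06510972] ((500.7717590332031, -65.44518280029297), (48.351905822753906, 12.396872520446777), 62.57429885864258)
axis deg 61.81790052724712
depth pt [ 0.50057605 -0.06508165  0.04631421] floor [ 0.46724956 -0.1253846   0.00577296] table [ 0.36068884 -0.06045264  0.00073483]
tray (166, 124) [0.6788 0.2466 0.02  ]
tray (254, 131) [0.6651 0.0899 0.02  ]
tray (240, 273) [0.4115 0.1153 0.02  ]
tray (150, 266) [0.426  0.2711 0.02  ]
tray (160, 167) [0.6008 0.2562 0.02  ]
tray (248, 178) [0.5797 0.1009 0.02  ]
crate (297, 114) [0.6816 0.0122 0.06  ] [0.683 0.012 0.057]
crate (523, 110) [ 0.6868 -0.3807  0.06  ] [ 0.687 -0.381  0.059]
crate (532, 265) [ 0.4178 -0.3816  0.06  ] [ 0.418 -0.383  0.057]
crate (301, 272) [0.4117 0.0088 0.06  ] [0.412 0.009 0.057]
```

View pics/crop1.png

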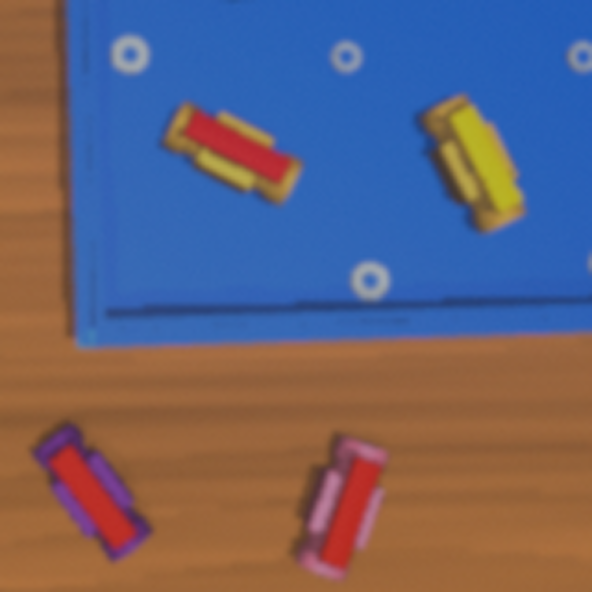

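The crop confirms it: in crop pixels, (240,150) is a brass body with a red lever, (475,165) is yellow, and (90,490) and (345,505) are the purple and pink decoys. The target is at (0.5006, -0.065) with its pipe yaw at 62°. I'll travel above it first.

```bash
python3 -m handwheel '[[[1,0,-0.272,0.249,0],[1,0,-0.272,0.249,0],[1,0,-0.272,0.249,0],[1,0,-0.272,0.249,0],[1,0,-0.272,0.249,0],[1,0,-0.272,0.249,0],[1,0,-0.272,0.249,0],[1,0,-0.272,0.249,0],[1,0,-0.272,0.249,0],[1,0,-0.272,0.249,0],[1,0,-0.272,0.249,0],[1,0,-0.272,0.249,0],[1,0,-0.272,0.249,0],[1,0,-0.272,0.249,0],[1,0,-0.272,0.249,0],[1,0,-0.272,0.249,0],[1,0,-0.272,0.249,0],[1,0,-0.272,0.249,0],[1,0,-0.272,0.249,0],[1,0,-0.272,0.249,0]]]'
python3 -m handwheel '[[[0.3,0,0,0,0.059],[0.3,0,0,0,0.059],[0.3,0,0,0,0.059],[0.3,0,0,0,0.059],[0.3,0,0,0,0.059],[0.3,0,0,0,0.059],[0.3,0,0,0,0.059],[0.3,0,0,0,0.059],[0.3,0,0,0,0.059],[0.3,0,0,0,0.059],[0.3,0,0,0,0.059],[0.3,0,0,0,0.059],[0.3,0,0,0,0.059],[0.3,0,0,0,0.059],[0.3,0,0,0,0.059],[0.3,0,0,0,0],[0.3,0,0,0,0]]]'
cat >> h.py <<'E'
from scipy.spatial.transform import Rotation as Ro
def plan(x,y,z,yawdeg):
    s=env.sense(); M=Ro.from_rotvec(s['eef_rot']).as_matrix()
    d=M.T@(np.array([x,y,z])-s['ee_pos'])
    yaw=np.degrees(np.arctan2(M[1,1],M[0,1]))
    print('t',s['time_s'],'pos',np.round(s['ee_pos'],4),'yaw',yaw.round(2),'w',s['gripper_width'],'F',np.round(s['wrist_force'],1),'q',np.round(s['q'],2))
    print('shares to go',(d*10).round(3),'turn share',np.round(np.radians(yaw-yawdeg)/2,4))
E
python3 -c "
from h import *
plan(.5006,-.065,.12,-28)
f=grab('wrist','wr1');print(f['K'])"
```

```text
time_s: 1.72
ee_pos: [0.5006, -0.0664, 0.2452]
eef_rot: [0.227, 1.559, -0.227]
wrist_force: [0.9, -0.3, -0.2]
gripper_width: 0.0851
time_s: 3.13
ee_pos: [0.5002, -0.0646, 0.245]
eef_rot: [1.557, 0.94, -1.557]
wrist_force: [0.0, -0.6, -0.3]
gripper_width: 0.056
t 3.1333 pos [ 0.5002 -0.0646  0.245 ] yaw -27.8 w 0.05598480923407511 F [ 0.  -0.6 -0.3] q [-0.66  0.05  0.73  1.81 -0.04  1.3  -0.4 ]
shares to go [1.25e+00 6.00e-03 1.00e-03] turn share 0.0017
[[371.64829954   0.         322.02467575]
 [  0.         371.64829954 238.83525745]
 [  0.           0.           1.        ]]
```

View pics/wr1.png

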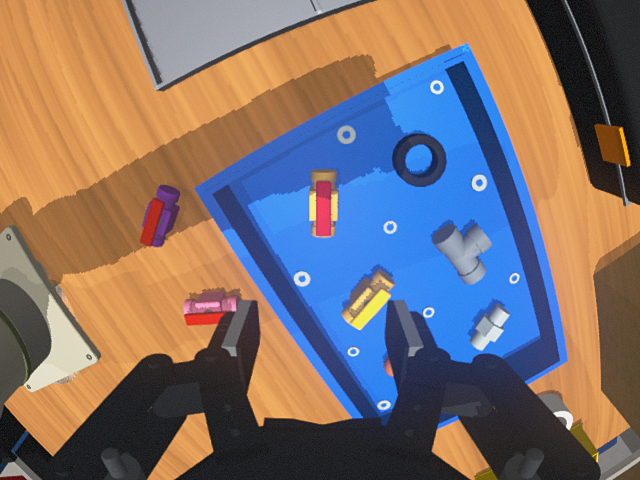

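The wrist view shows the red valve at (323,205), square between the pads at x of about 243 and 400. The jaw line is clear, so I'll descend.

```bash
python3 -m handwheel '[[[0.3,0.25,0.002,0,0],[0.3,0.25,0.002,0,0],[0.3,0.25,0,0,0],[0.3,0.25,0,0,0],[0.3,0.25,0,0,0],[0.3,0.2,0,0,0],[0.3,0.2,0,0,0],[0.3,0.15,0,0,0],[0.3,0.1,0,0,0],[0.3,0.1,0,0,0],[0.3,0,0,0,0],[0.3,0,0,0,0]]]'
python3 -c "
from h import *
plan(.5006,-.065,.024,-28)"
```

```text
time_s: 4.18
ee_pos: [0.5008, -0.065, 0.0454]
eef_rot: [1.559, 0.937, -1.559]
wrist_force: [-0.3, 0.4, -0.1]
gripper_width: 0.0555
t 4.1833 pos [ 0.5008 -0.065   0.0454] yaw -27.98 w 0.05548943772230819 F [-0.3  0.4 -0.1] q [-0.56  0.34  0.68  2.01 -0.28  0.88 -0.21]
shares to go [ 0.214 -0.002  0.001] turn share 0.0002
```

```bash
python3 -m handwheel '[[[0.3,0.08,0,0,0],[0.3,0.08,0,0,0],[0.3,0.05,0,0,0],[0.3,0,0,0,0],[0.3,0,0,0,0],[-1,0,0,0,0],[-1,0,0,0,0],[-1,0,0,0,0],[-1,0,0,0,0],[-1,0,0,0,0],[-1,0,0,0,0],[-1,0,0,0,0],[-1,0,0,0,0]]]'
python3 -m handwheel '[[[-1,-0.05,0,0,0],[-1,-0.1,0,0,0],[-1,-0.2,0,0,0],[-1,-0.2,0,0,0],[-1,-0.2,0,0,0],[-1,-0.2,0,0,0],[-1,-0.2,0,0,0],[-1,-0.2,0,0,0],[-1,-0.1,0,0,0],[-1,-0.05,0,0,0],[-1,0,0,0,0],[-1,0,0,0,0],[-1,0,0,0,0]]]'
python3 - <<'E'
from h import *
f=dict(np.load('top1.npz'))
p=cv2.resize(f['pixels'][110:290,135:270],None,fx=4.2,fy=3.3,interpolation=cv2.INTER_CUBIC) 
p=cv2.resize(f['pixels'][115:285,135:270],None,fx=3.5,fy=3.5,interpolation=cv2.INTER_CUBIC)
g=grab('wrist')['pixels']; g=cv2.resize(g[60:400,140:500],(320,302))
o=np.zeros((600,795,3),np.uint8); o[:595,:p.shape[1]]=p[:595]; o[:302,475:795]=g
cv2.imwrite('pics/hold.png',o[...,::-1])
plan(.5,.185,.15,84.5)
E
```

```text
time_s: 5.27
ee_pos: [0.5012, -0.0649, 0.0248]
eef_rot: [1.56, 0.936, -1.559]
wrist_force: [-0.6, -0.8, 6.2]
gripper_width: 0.0272
time_s: 6.35
ee_pos: [0.5001, -0.0648, 0.1732]
eef_rot: [1.558, 0.938, -1.561]
wrist_force: [-0.0, -0.4, -1.5]
gripper_width: 0.0265
t 6.4 pos [ 0.5001 -0.0648  0.1732] yaw -28.02 w 0.02676007636512218 F [-0.9  0.1 -2.3] q [-0.65  0.13  0.75  1.9  -0.1   1.15 -0.36]
shares to go [ 0.231 -1.174 -2.205] turn share -0.9819
```

View pics/hold.png

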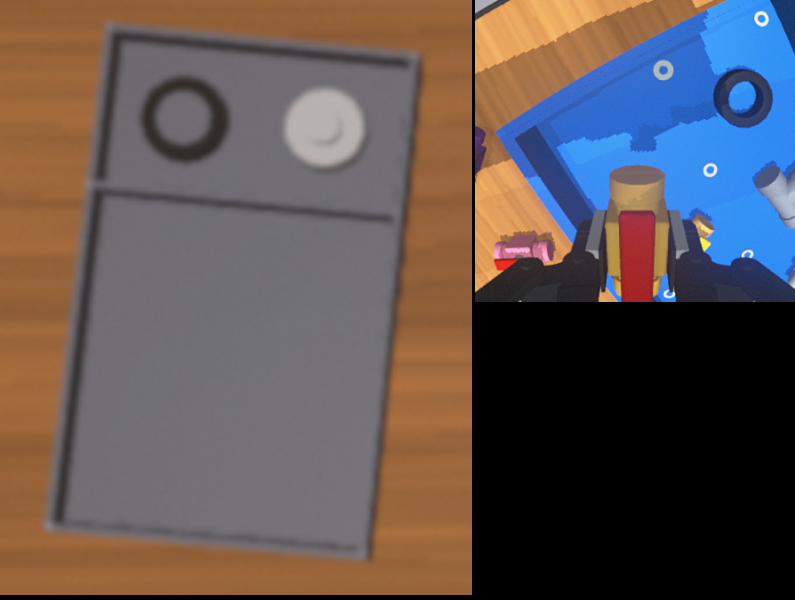

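The valve is held centred, with the lever up and standing clear of the pads (lever at (635,250) in the composite). The tray corners give a yaw of -5.5° and a bay centre of about (0.5046, 0.1846). I'll move across and turn.

```bash
python3 -m handwheel '[[[-1,0,-0.07,-0.14,0],[-1,0,-0.142,-0.278,0],[-1,0,-0.142,-0.278,0],[-1,0,-0.142,-0.278,0],[-1,0,-0.142,-0.278,0],[-1,0,-0.142,-0.278,0],[-1,0,-0.142,-0.278,0],[-1,0,-0.142,-0.278,0],[-1,0,-0.07,-0.14,0],[-1,0,0,0,0]]]'
python3 -m handwheel '[[[-1,0,0,0,-0.03],[-1,0,0,0,-0.056],[-1,0,0,0,-0.056],[-1,0,0,0,-0.056],[-1,0,0,0,-0.056],[-1,0,0,0,-0.056],[-1,0,0,0,-0.056],[-1,0,0,0,-0.056],[-1,0,0,0,-0.056],[-1,0,0,0,-0.056],[-1,0,0,0,-0.056],[-1,0,0,0,-0.056],[-1,0,0,0,-0.056],[-1,0,0,0,-0.056],[-1,0,0,0,-0.056],[-1,0,0,0,-0.056],[-1,0,0,0,-0.056],[-1,0,0,0,-0.056],[-1,0,0,0,0],[-1,0,0,0,0]]]'
python3 -c "
from h import *
plan(.5046,.1846,.0238,84.5)"
```

```text
time_s: 7.23
ee_pos: [0.5042, 0.1891, 0.1732]
eef_rot: [1.555, 0.941, -1.557]
wrist_force: [-0.3, -0.2, -1.3]
gripper_width: 0.0268
time_s: 8.9
ee_pos: [0.5052, 0.1838, 0.1738]
eef_rot: [0.078, 1.57, -0.08]
wrist_force: [-0.2, -0.3, -0.5]
gripper_width: 0.027
t 8.9 pos [0.5052 0.1838 0.1738] yaw 84.24 w 0.026974443199155162 F [-0.2 -0.3 -0.5] q [-0.75  0.19  0.35  1.8  -0.07  1.16  1.1 ]
shares to go [ 1.5    0.009 -0.005] turn share -0.0023
```

```bash
python3 -m handwheel '[[[-1,0.1,0.004,-0.002,-0.002],[-1,0.2,0.004,-0.002,0],[-1,0.2,0,0,0],[-1,0.2,0,0,0],[-1,0.2,0,0,0],[-1,0.2,0,0,0],[-1,0.1,0,0,0],[-1,0.05,0,0,0],[-1,0.05,0,0,0],[-1,0.05,0,0,0],[-1,0,0,0,0],[-1,0,0,0,0],[-1,0,0,0,0]]]'
python3 - <<'E'
from h import *
plan(.5046,.1846,.0238,84.5)
f=grab('wrist','wr2')
E
```

```text
time_s: 9.98
ee_pos: [0.5053, 0.186, 0.04]
eef_rot: [0.073, 1.569, -0.072]
wrist_force: [0.2, -0.1, -0.8]
gripper_width: 0.0268
t 9.9833 pos [0.5053 0.186  0.04  ] yaw 84.73 w 0.02678743404316313 F [ 0.2 -0.1 -0.8] q [-0.72  0.37  0.32  1.91 -0.15  0.88  1.16]
shares to go [ 0.162 -0.014 -0.006] turn share 0.002
```

View pics/wr2.png

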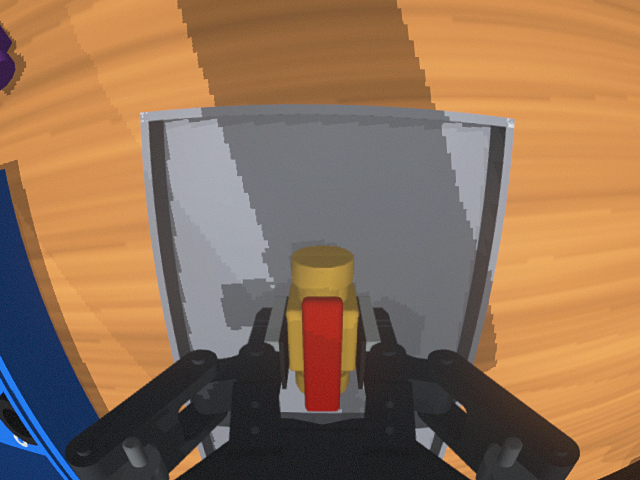

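The wrist view shows the valve at (322,330), centred in the bay with its pipe parallel to the side walls (left wall x≈150, right x≈505). I'll lower it gently.

```bash
python3 -m handwheel '[[[-1,0.04,0,0,0],[-1,0.04,0,0,0],[-1,0.03,0,0,0],[-1,0.02,0,0,0],[-1,0.01,0,0,0],[-1,0,0,0,0],[-1,0,0,0,0],[-1,0,0,0,0]]]'; python3 -m handwheel '[[[-1,0.01,0,0,0],[-1,0,0,0,0],[-1,0,0,0,0]]]'
```

```text
time_s: 10.7
ee_pos: [0.5049, 0.1858, 0.0254]
eef_rot: [0.072, 1.569, -0.072]
wrist_force: [-0.3, 0.3, -1.5]
gripper_width: 0.0267
time_s: 10.95
ee_pos: [0.5048, 0.1858, 0.0243]
eef_rot: [0.072, 1.57, -0.072]
wrist_force: [0.4, -0.7, -1.2]
gripper_width: 0.0267
```

```bash
python3 -m handwheel '[[[-1,0.008,0,0,0],[-1,0,0,0,0],[-1,0,0,0,0]]]'; python3 -m handwheel '[[[-1,0.007,0,0,0],[-1,0,0,0,0],[-1,0,0,0,0]]]'
```

```text
time_s: 11.2
ee_pos: [0.505, 0.1858, 0.0238]
eef_rot: [0.072, 1.569, -0.072]
wrist_force: [-1.9, -0.6, 3.8]
gripper_width: 0.0269
time_s: 11.45
ee_pos: [0.505, 0.1858, 0.0237]
eef_rot: [0.073, 1.57, -0.072]
wrist_force: [-5.7, -2.1, 13.8]
gripper_width: 0.0275
```

It has touched down, with the vertical force rising to 14 N. I'll ease off slightly, release and retreat.

```bash
python3 -m handwheel '[[[-1,-0.008,0,0,0],[-1,0,0,0,0],[0,0,0,0,0],[0.3,0,0,0,0],[0.3,0,0,0,0],[0.3,0,0,0,0],[0.3,0,0,0,0],[0.3,0,0,0,0],[0.3,0,0,0,0]]]'; python3 -m handwheel '[[[0.3,-0.05,0,0,0],[0.3,-0.1,0,0,0],[0.3,-0.2,0,0,0],[0.3,-0.25,0,0,0],[0.3,-0.25,0,0,0],[0.3,-0.25,0,0,0],[0.3,-0.25,0,0,0],[0.3,-0.25,0,0,0],[0.3,-0.2,0,0,0],[0.3,-0.1,0,0,0],[0.3,0,0,0,0],[0.3,0,0,0,0]]]'
python3 - <<'E'
from h import *
plan(.5046,.1846,.2,84.5)
f=grab('top'); g=grab('wrist')
o=np.hstack([cv2.resize(f['pixels'],(400,300)),cv2.resize(g['pixels'],(400,300))])
c=np.hstack([cv2.resize(f['pixels'][100:340,130:450],(400,300)),cv2.resize(g['pixels'][100:400,120:520],(400,300))])
cv2.imwrite('pics/fin.png',np.vstack([o,c])[...,::-1])
E
```

```text
time_s: 12.2
ee_pos: [0.5048, 0.1858, 0.0236]
eef_rot: [0.072, 1.57, -0.072]
wrist_force: [0.1, -0.2, -0.8]
gripper_width: 0.0555
time_s: 13.2
ee_pos: [0.5048, 0.1857, 0.2135]
eef_rot: [0.072, 1.569, -0.072]
wrist_force: [-0.1, 0.4, -0.4]
gripper_width: 0.0555
t 13.2 pos [0.5048 0.1857 0.2135] yaw 84.74 w 0.05553942115054042 F [-0.1  0.4 -0.4] q [-0.76  0.16  0.36  1.76 -0.06  1.24  1.09]
shares to go [ 0.135 -0.011 -0.001] turn share 0.0021
```

View pics/fin.png

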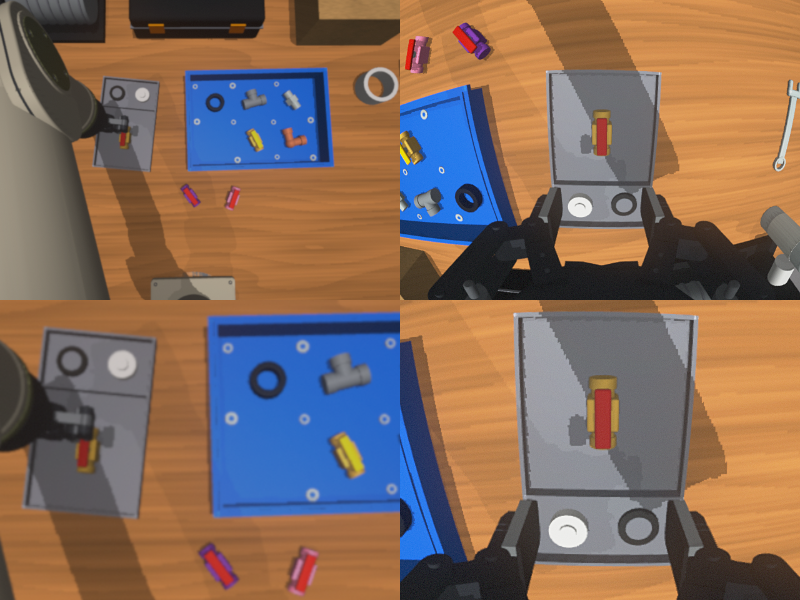

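The composite shows the valve lever up and centred in the bay at (602,412), lined up with the long walls. The other fittings and decoys look unmoved. I'll check the yellow valve numerically, then hand in.

```bash
python3 - <<'E'
from h import *
for n in ('top1','top'):
    i=np.load(n+'.npz')['pixels'][200:250,385:435].astype(int)
    m=(i[...,0]>130)&(i[...,1]>100)&(i[...,2]<80); y,x=np.nonzero(m); print(n,len(x),x.mean()+385,y.mean()+200)
print(order.job_done())
E
```

```text
top1 386 408.75129533678756 223.31606217616581
top 386 408.3860103626943 223.21502590673575
the job is handed in; nothing more can be done
None
```

The red-lever brass valve is in the tray's large bay, and I've handed the job in; no verdict is reported. I picked it out of the blue crate by its block and lowered it onto the bay floor. I eased off the contact before releasing and lifted clear, all in about 13 s of the 48 s allowed.

- **Placement:** the last wrist view shows the valve lever up, about in the middle of the bay. It is parallel to the long walls; the gripper yaw was within about 0.3° of the tray yaw I measured.
- **Set down:** the highest wrist force I read was 14 N upward, at touch-down.
- **Yellow look-alike:** it stayed where it was. Its image position changed by only 0.4 pixel between the first and last top views, with the same pixel count.
- **Everything else:** the pink and purple look-alikes and the other fittings look unmoved in the last pictures. No check failed, but in the final top view the arm partly hides the tray, so placement was judged mainly from the wrist view.

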